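# Index the sample carousel and bring the next tube to the reader

### The arm

A 6-joint arm with a two-finger parallel gripper is mounted at the origin on the work surface. World frame = base frame: x ahead of the robot, y to its left, z up, the work surface at z = 0. Lengths are in m, angles in rad, forces in N, time in s.
With the tool pointing down it reaches from about 0.25 to 0.8 m from the base axis. Payload 3.9 kg.
Tool frame: the origin (TCP) lies at the centre of the arm's flange, where the gripper is bolted on; the fingertips stand 173 mm ahead of it and the grasp point (between the pads) lies 155 mm ahead of it; z points along the fingers, y is the line along which they close (so a half turn about z gives the same grasp; the last joint's range is limited). The gripper opens to 85 mm and grips with 20 to 120 N. Pads are 22 mm wide; open, the fingers measure 114 mm over their backs; the gripper's body (76 mm by 85 mm) begins 54 mm behind the grasp point. The pads swing forward as they close: fully open they stand 13 mm farther back than shut.
Start: joints at [1.346, 0.26, -0.138, 1.173, 0, 1.571], TCP at [0.117, 0.512, 0.405] pointing down, gripper open.
Joint ranges: [-2.78, 2.78], [-0.83, 1.72], [-1.28, 1.37], [-1.9, 2.12], [-1.57, 1.48], [-3.14, 3.14]. Speed limits (rad/s): [2.57, 2.57, 3.14, 3.14, 3.14, 3.14].

### API

Orientations are given as a unit quaternion [w, x, y, z].
In Python, from plant import r gives the robot as it stands. The module is installed in compiled form; this text tells all that it offers. Calls block until the motion is done:
- r.goto(position, orientation): joint-space move of the TCP to a pose.
- r.move_l(position, frame=None, velocity=0.15, threshold=None): straight line of the TCP; frame=None keeps the orientation; velocity is the mean speed in m/s. With threshold (N) it stops when the force on the tool has changed by that much, and returns True; else False.
- r.move_joints(angles): joint-space move.
- r.move_gripper(opening, newtons=None): finger opening in m; newtons is the grip in N (None keeps the last); returns when the fingers have stopped.
- r.pause(seconds).
- r.ik(position, orientation): joint angles nearest the present ones, or None.
- r.get_state(): the state.
- r.camera(name): name is "scene" or "top"; returns the picture (480x640x3 uint8, red, green, blue); there is no depth.
- r.camera_params(name): a dict with "fx", "fy", "cx", "cy" (pixels), "rvec" (rotation vector, rad) and "tvec" (3), from world to camera coordinates, as OpenCV has them. Camera axes: x right, y down, z forward; pixel columns grow to the right and rows downward; lengths in m; the calibration is good to about 2 mm. A picture is of the moment at which its call begins. camera_params takes no time and is no camera call.
A pose or a line that the arm cannot do raises r.Unreachable and nothing moves.
- r.finish_job(): hands the job in; it is judged then, once.
Trained networks look in the newest picture that a camera, given by its name, has taken for a name from the list of things; names that differ only in an ending like _2 or _b are one class to them, and where a whole thing is asked for, a point or a joint stands for the part that bears it (a point fixed in the world has none). Each returns a list of dicts, best first, with "score" (0 to 1); they miss things now and then, are a little off and sometimes report something else, mostly with a low value. They report only what shows in the picture. A call takes as long as a camera call. They do not tell look-alikes from the thing itself.
- r.recognise(camera, target): "xy" ([column, row] in pixels, amid what is visible of it).
- r.silhouettes(camera, target): "pixels" (480x640 bool, what is visible of it) and "xy" ([column, row] in pixels, amid what is visible of it).
- r.landmark_of(camera, target): "xy" ([column, row] in pixels: a listed point, or the origin of a listed thing).
The state is a dict: "clock": time; "q": joint angles; "joint_velocities": joint speeds; "joint_torque": joint torques, N m; "tool_pos": TCP position; "tcp_rot": TCP orientation; "ft_force": force on the tool from outside, world axes, zero at the start; "ft_torque": the same for the moment, N m; "width": finger opening in m; "gripper_force": force on a finger pad.
Only numpy, scipy, OpenCV 4.12 (cv2) and the standard library are available. Lean on these libraries where they do the work, as an engineer would, in place of code of your own. Each camera call takes 0.05 s, during which the arm holds its last target. There are 200 camera calls.

### The job

The front sleeve of the sample carousel, the one in the gap of the steel hold-down ring, is empty. Turn the black knob on top clockwise by exactly one station, no farther and not back, so that the next tube clicks into the gap; then pull that tube out along its lean and lay it, cap up, in the sloping V cradle of the black reader so that it rests against the foot of the cradle. Leave the carousel clicked in that station, keep the other tubes in their sleeves, and leave the things around it where they are.

Things in the scene. Friction and masses are not known exactly. Their poses are not given: they have to be found in the camera images.
- carousel: Sample carousel, fixed, facing the robot roughly: grey round base 320 mm across, 20 mm high; origin at the centre of its underside, on the turning axis; its -x axis points to the front. Round the axis turn six teal square sleeves, 60 degrees apart, leaning outward 35 degrees from vertical; bore 31 mm square, 60 mm deep, inner floor 52 mm from the axis at height 50 mm.
- front (a point): The pick-up place: centre of the inner floor of whichever sleeve stands at the front, in the gap of the hold-down ring (fixed point, 52 mm from the axis, height 50 mm; axes like the carousel's). The ring is a fixed 8 mm steel bar, 252 mm across, at height 151 mm, open 46 degrees to either side of the front; its three posts stand 150 mm from the axis, at the back and both sides.
- cover (a point): Centre of the top of the fixed white cover disc over the middle of the carousel: 176 mm across, heights 174 to 188 mm. It leaves no room for a vertical gripper over the tubes' caps.
- knob (a point): Grip point of the rotor's black bar knob, on the turning axis above the white cover: bar 66 mm long, 16 mm wide, heights 199 to 235 mm; this point is at its middle, height 217 mm, and turns with the rotor. Its x axis runs along the bar (at the start parallel to the carousel's x axis).
- rotor (a joint): Rotation of the rotor, rad, growing clockwise as seen from above; 0 at the start (clicked), a sprung detent at every 60 degrees (1.047 rad); about 0.3 N m carries it over the hump half-way.
- tube: The next tube, the one to fetch: at the start in the sleeve one station from the front on the carousel's -y side (right of the empty front sleeve as seen from the robot). 50 ml sample tube, off-white, 28 mm thick, 115 mm long, with a dark blue cap 34 mm across over the last 22 mm; 45 g. Origin at the centre of its flat bottom, z along it to the cap. All tubes are alike.
- tube_b: Another such tube, two stations from the front on the same side; stays in its sleeve. Axes like tube.
- tube_c: Another such tube, in the sleeve at the back; stays in its sleeve. Axes like tube.
- tube_d: Another such tube, two stations from the front on the other side; stays in its sleeve. Axes like tube.
- trough: Aluminium V cradle of the reader, fixed: 90 degree groove of two plates 71 mm long, and a foot plate. Origin: where the centre of the tube's bottom comes to rest on the foot, 50 mm above the table. z runs up the groove, 40 degrees from vertical, leaning roughly towards the robot; a tube at rest has its z along it. Groove open to +x (up and away from the robot), plates on the -x side.
- reader: Black reader that carries the cradle, fixed: base 150 x 100 mm, box 50 x 90 mm and 72 mm high behind the cradle (its front 50 mm in +x from this origin). Origin on the table; the cradle's origin lies 16 mm in +x from it.
- jar: Bystander: specimen jar, 64 mm across, 75 mm high. Origin under its centre.
- scanner: Bystander: black hand scanner lying on the table, about 150 mm long, 62 mm wide, 44 mm high. Origin under its grip's middle, x to its head.
- marker: Bystander: marker pen lying between carousel and reader, 135 mm long, 15 mm thick. Origin under its middle, x along it.
There are look-alikes about, which are no part of the job. Leave any brown look-alike of the tube alone.

How it is judged:
On the way:
1. The carousel has been turned one station clockwise and clicked in, the tube still in its sleeve (value of joint rotor between 0.98 and 1.115 rad and velocity of joint rotor between -0.05 and 0.05 rad/s and z of tube in the frame of carousel below 0.07 m), for 0.2 s.
At the end, for the whole second after the job is handed in: The rotor stands in the next detent (1.047 rad, within 0.067 rad) at rest; the tube lies in the V cradle, cap up, its bottom centre within 12 mm of the cradle's origin and its axis within 0.12 rad of the groove, at rest (value of joint rotor between 0.98 and 1.115 rad and velocity of joint rotor between -0.05 and 0.05 rad/s and distance between tube and trough below 0.012 m and angle between the z axis of tube and the z axis of trough, either way round below 0.12 rad and angle between tube's own z axis and vertical below 1.2 rad and linear speed of tube below 0.02 m/s); the robot touches nothing.
It fails at once if The carousel is turned well past the next station or back the wrong way (value of joint rotor above 1.5 rad or value of joint rotor below -0.4 rad).
It fails at once if Another tube is pulled out of its sleeve (z of any of tube_b, tube_c, tube_d in the frame of carousel above 0.08 m).
It fails at once if A bystander is moved by more than 30 mm (distance of any of jar, scanner, marker from where it was at the start of the episode above 0.03 m).
It also fails if it takes over 56 s, if anything falls off the work surface, if the arm or the gripper's body presses on something with over 40 N, if the wrist force passes 120 N, or if a joint passes its speed limit or range.

## Working session

There is one attempt and no reset: what is moved stays moved. The work goes in short steps, each a Python script; the robot and the scene stay as the last script left them, time stands still between calls to the robot, and variables do not carry over. Pictures are saved under pics/ and viewed, at most 10 in all, crops included, and the job is handed in when it is done.

```bash
mkdir -p pics; ls
python3 - <<'E'
from plant import r
import cv2,numpy as np
for c in("scene","top"):
    im=r.camera(c); cv2.imwrite(f"pics/{c}0.png",im[:,:,::-1])
    p=r.camera_params(c); R=cv2.Rodrigues(np.array(p["rvec"]))[0]
    print(c,p["fx"],p["cx"],p["cy"],"pos",-R.T@np.array(p["tvec"]).ravel(),"fwd",R[2])
    for t in("carousel","front","cover","knob","tube","trough","reader","jar","scanner","marker"):
        print(t,[(np.round(d["xy"]).astype(int).tolist(),round(d["score"],2)) for d in r.landmark_of(c,t)])
print(r.get_state())
E
```

```text
pics
scene 434.1580094152771 313.50170668463346 235.2336174860775 pos [ 1.03984236 -0.66916565  0.83601067] fwd [-0.43962656  0.63216291 -0.63804274]
carousel [([269, 337], 0.74), ([264, 271], 0.36)]
front [([251, 317], 0.82)]
cover [([262, 279], 0.91)]
knob [([264, 270], 0.64)]
tube [([118, 400], 0.77), ([286, 332], 0.73), ([262, 340], 0.49)]
trough [([365, 227], 0.94)]
reader [([362, 240], 0.63)]
jar []
scanner [([395, 188], 0.71), ([367, 228], 0.27)]
marker []
top 553.247729739557 318.53604056844665 240.81841162185756 pos [0.30061998 0.01400345 1.69763317] fwd [ 1.65711608e-01 -2.29748374e-04 -9.86174229e-01]
carousel [([389, 240], 0.85), ([248, 228], 0.18)]
front []
cover [([396, 226], 0.72)]
knob [([401, 226], 0.94)]
tube [([494, 293], 0.71), ([379, 232], 0.66)]
trough [([247, 231], 0.79), ([393, 252], 0.68)]
reader [([249, 236], 0.74)]
jar [([508, 236], 0.66)]
scanner [([158, 249], 0.74), ([400, 227], 0.49), ([249, 236], 0.29)]
marker [([331, 291], 0.71)]
{'clock': 1.1, 'q': array([ 1.34598125e+00,  2.59998931e-01, -1.38079639e-01,  1.17267688e+00,
        1.23350857e-05,  1.57080626e+00]), 'joint_velocities': array([-0.00128741,  0.00226034,  0.00102585,  0.00097352,  0.00090358,
       -0.00077967]), 'joint_torque': array([ 1.82361793e-03, -4.05626285e+01,  2.54239601e+01,  1.08666725e-03,
        1.30452795e-04,  6.01740183e-06]), 'tool_pos': array([0.11703547, 0.51179352, 0.40471259]), 'tcp_rot': array([-3.83629811e-06,  1.12175904e-01,  9.93688365e-01,  2.09997071e-05]), 'ft_force': array([ 0.55653016,  0.42638145, -0.37204462]), 'ft_torque': array([-0.01825477,  0.0467709 ,  0.00794249]), 'gripper_force': 0.0, 'width': 0.08568554897936187}
```

View pics/scene0.png

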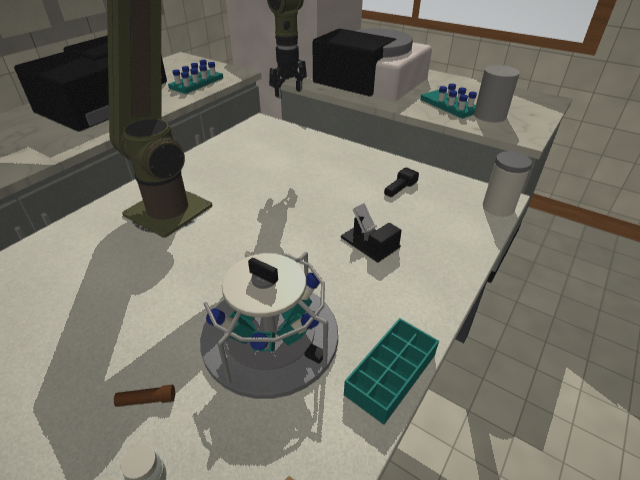

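View pics/top0.png

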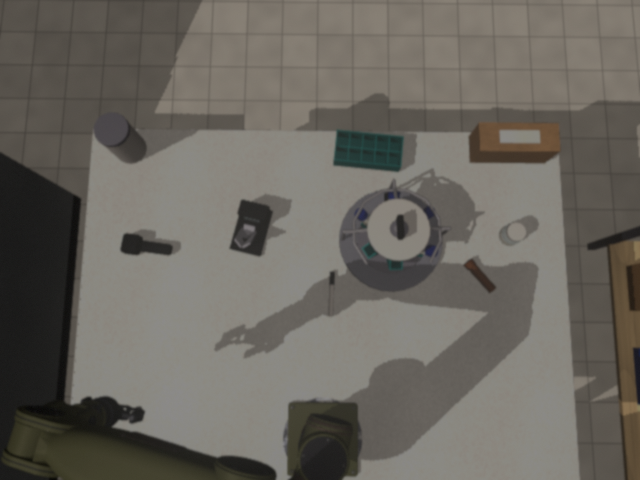

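Top view: carousel at (392,240) with its knob at (401,227). Caps are at (431,250), (430,213), (391,197) and (362,215). The front and left sleeves, (396,265) and (370,250), are empty.

The reader is at (252,227), the jar at (515,232), the scanner at (147,245) and the marker at (332,280).

These could be taken for the tube:
- **Brown tube**: top (480,276), scene (145,396). This is the look-alike, so I leave it alone.
- **Tube caps**: the four blue caps listed above. The target is the right-front one at top (431,250), scene (216,317).
- **Rack minis**: small tubes on the back counters, not relevant.

Next are close crops and the pose fit.

```bash
python3 - <<'E'
import cv2,numpy as np
t=cv2.imread("pics/top0.png");s=cv2.imread("pics/scene0.png")
def cr(i,x,y,w,h): return cv2.resize(i[y:y+h,x:x+w],(400,300),interpolation=cv2.INTER_CUBIC)
g=lambda i:np.clip(255*(i/255.)**.6,0,255).astype(np.uint8)
cv2.imwrite("pics/crop.png",np.vstack([np.hstack([g(cr(t,322,175,147,110)),g(cr(t,215,190,80,60+10))]),np.hstack([cr(s,190,245,160,120+0),cr(s,335,195,80,60+10)])]))
E
cat > h.py <<'E'
import cv2,numpy as np
from scipy.optimize import least_squares
from plant import r
P={c:r.camera_params(c) for c in("scene","top")}
def proj(c,X):
    p=P[c];K=np.array([[p["fx"],0,p["cx"]],[0,p["fy"],p["cy"]],[0,0,1.]])
    return cv2.projectPoints(np.atleast_2d(np.asarray(X,float)),np.array(p["rvec"]),np.array(p["tvec"]),K,None)[0].reshape(-1,2)
def T(pose,X):
    x,y,a=pose;X=np.atleast_2d(X);c,s=np.cos(a),np.sin(a)
    return np.c_[x+c*X[:,0]-s*X[:,1],y+s*X[:,0]+c*X[:,1],X[:,2]]
def plane(c,uv,z):
    p=P[c];R=cv2.Rodrigues(np.array(p["rvec"]))[0];o=-R.T@np.array(p["tvec"]).ravel()
    d=R.T@np.array([(uv[0]-p["cx"])/p["fx"],(uv[1]-p["cy"])/p["fy"],1]);return o+d*(z-o[2])/d[2]
E
python3 - <<'E'
from h import *
print("knob",plane("top",(401,226),.217),plane("scene",(264,270),.217))
print("trough",plane("top",(247,231),.05),plane("scene",(365,227),.05))
for c in P:
    im=cv2.imread(f"pics/{c}0.png").astype(int)
    b,g,rr=im[...,0],im[...,1],im[...,2]
    m=((b>1.6*rr)&(b>1.5*g)&(b>35)).astype(np.uint8)
    n,l,st,ce=cv2.connectedComponentsWithStats(m)
    print(c,[(st[i][4],ce[i].round(1).tolist(),st[i][:4].tolist()) for i in range(1,n) if st[i][4]>12])
E
```

```text
knob [ 0.5926924  -0.21078898  0.217     ] [ 0.59319703 -0.20427002  0.217     ]
trough [0.60540817 0.23052877 0.05      ] [0.6002969  0.22482473 0.05      ]
scene [(np.int32(63), [202.5, 64.9], [200, 60, 6, 11]), (np.int32(65), [193.8, 68.1], [191, 63, 7, 11]), (np.int32(29), [211.0, 64.0], [208, 62, 7, 5]), (np.int32(69), [184.7, 71.6], [181, 66, 8, 12]), (np.int32(31), [175.8, 72.0], [173, 70, 7, 5]), (np.int32(83), [452.3, 90.1], [449, 84, 8, 13]), (np.int32(39), [442.6, 89.0], [439, 86, 8, 7]), (np.int32(85), [462.5, 93.9], [458, 88, 10, 13]), (np.int32(40), [472.2, 94.4], [469, 92, 8, 6]), (np.int32(139), [311.8, 280.3], [306, 273, 13, 15]), (np.int32(138), [218.2, 315.4], [211, 308, 14, 17]), (np.int32(69), [304.8, 318.1], [301, 313, 10, 12]), (np.int32(32), [208.4, 319.3], [206, 314, 7, 11]), (np.int32(47), [313.3, 323.6], [308, 320, 11, 8]), (np.int32(45), [258.4, 334.7], [252, 333, 14, 4]), (np.int32(110), [258.2, 345.0], [250, 342, 18, 8])]
top [(np.int32(18), [390.5, 195.2], [389, 193, 4, 5]), (np.int32(30), [361.9, 214.8], [359, 211, 6, 8]), (np.int32(42), [429.6, 250.5], [426, 247, 8, 8]), (np.int32(13), [638.6, 352.3], [638, 349, 2, 8])]
```

View pics/crop.png

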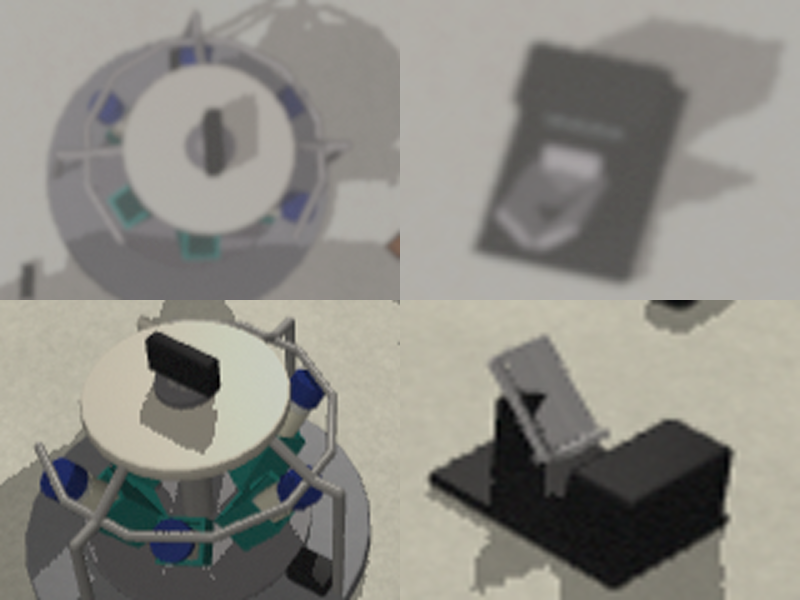

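The crop confirms the choice: the target has a dark blue cap at top (430,250) and scene (216,316), and stands right of the empty front sleeve at top (396,265). Next I fit the carousel and reader poses to the edges in both views.

```bash
cat > fit.py <<'E'
from h import *
import sys
DT={}
for c in P:
    im=cv2.imread(f"pics/{c}0.png");im=cv2.resize(im,None,fx=4,fy=4,interpolation=cv2.INTER_CUBIC)
    im=np.clip(255*(im/255.)**.5,0,255).astype(np.uint8)
    e=np.max([cv2.Canny(cv2.GaussianBlur(im[...,k],(0,0),3),12,30) for k in range(3)],axis=0)
    DT[c]=cv2.distanceTransform(255-e,cv2.DIST_L2,5)/4
def res(c,X):
    uv=proj(c,X)*4+1.5
    return np.minimum(cv2.remap(DT[c],uv[:,0].astype(np.float32).reshape(-1,1),uv[:,1].astype(np.float32).reshape(-1,1),cv2.INTER_LINEAR,borderValue=9).ravel(),4)
def circ(R,z,a=np.linspace(0,2*np.pi,120)): return np.c_[R*np.cos(a),R*np.sin(a),0*a+z]
def poly(*v):
    v=np.array(v,float);return np.vstack([a+np.linspace(0,1,25)[:,None]*(b-a) for a,b in zip(v,np.roll(v,-1,0))])
def rect(x0,x1,y0,y1,z): return poly((x0,y0,z),(x1,y0,z),(x1,y1,z),(x0,y1,z))
def caps():
    o=[];a=np.linspace(0,2*np.pi,40)
    for k in(60,120,180,240):   # angle from front towards -y
        b=np.radians(180+k);e=np.array([np.cos(b),np.sin(b),0]);t=np.array([-np.sin(b),np.cos(b),0])
        u=np.sin(.6109)*e+np.cos(.6109)*np.array([0,0,1]);w=np.cross(t,u)
        for s in(.115,.093): o.append(.052*e+[0,0,.05]+s*u+.017*(np.cos(a)[:,None]*t+np.sin(a)[:,None]*w))
    return np.vstack(o)
car=np.vstack([circ(.160,.02),circ(.088,.188),circ(.088,.174),rect(-.033,.033,-.008,.008,.235),rect(-.033,.033,-.008,.008,.199),caps()])
fc=lambda p:np.r_[res("top",T(p[:3],car)),res("scene",T(p[:3],car))]
def rd(p):
    return np.vstack([rect(.05,.1,-.045,.045,.072),rect(p[3],p[3]+.15,-.05,.05,p[4]),
       poly((.05,-.045,.072),(.05,-.045,p[4])),poly((.05,.045,.072),(.05,.045,p[4])),poly((.1,.045,.072),(.1,.045,p[4])),poly((.1,-.045,.072),(.1,-.045,p[4]))])
fr=lambda p:np.r_[res("top",T(p[:3],rd(p))),res("scene",T(p[:3],rd(p)))]
rng=np.random.default_rng(0)
def multi(f,p0,sg,lo=None):
    B=[]
    for i in range(60):
        s=least_squares(f,np.array(p0)+(rng.normal(size=len(p0))*sg if i else 0),loss="soft_l1",f_scale=.7,diff_step=1e-3,x_scale=sg,max_nfev=60)
        B.append((s.cost,s.x))
    B.sort(key=lambda t:t[0])
    for c,x in B[:4]: print(round(c,2),np.round(x,4).tolist())
    return B[0][1]
pc=multi(fc,[.593,-.207,-.05],np.array([.006,.006,.08]))
pr=multi(fr,[.588,.224,-.2,-.05,.012],np.array([.01,.01,.12,.01,.003]))
out=[]
for c,(x,y,w,h) in(("top",(215,175,267,110)),("scene",(190,190,230,170))):
    im=cv2.imread(f"pics/{c}0.png");k=3
    im=cv2.resize(im[y:y+h,x:x+w],None,fx=k,fy=k,interpolation=cv2.INTER_CUBIC);im=np.clip(255*(im/255.)**.6,0,255).astype(np.uint8)
    for X,col in((T(pc,car),(0,0,255)),(T(pr[:3],rd(pr)),(0,255,0))):
        for u,v in proj(c,X): cv2.circle(im,(int((u-x+.5)*k),int((v-y+.5)*k)),0,col,-1)
    zt=np.linspace(0,.115,40);a=np.radians(40)
    for u,v in proj(c,T(pr[:3],np.c_[.016-np.sin(a)*zt,0*zt,.05+np.cos(a)*zt])): cv2.circle(im,(int((u-x+.5)*k),int((v-y+.5)*k)),0,(255,0,255),-1)
    out.append(im[:, :690] if c=="scene" else im[:, :])
cv2.imwrite("pics/fit_top.png",cv2.resize(out[0],(800,330)));cv2.imwrite("pics/fit_scene.png",out[1])
np.save("poses.npy",np.r_[pc,pr[:3]])
E
python3 fit.py
```

```text
870.82 [0.5915, -0.2076, 0.0457]
871.19 [0.5915, -0.2076, 0.0479]
871.25 [0.5916, -0.2075, 0.0425]
871.31 [0.5915, -0.2076, 0.0481]
432.14 [0.5869, 0.2223, -0.1765, -0.0482, 0.0707]
473.52 [0.5911, 0.2221, -0.1579, -0.0525, 0.0674]
513.7 [0.5925, 0.2258, -0.1766, -0.0452, 0.0099]
514.36 [0.5934, 0.2307, -0.2834, -0.046, 0.007]
```

```bash
sed -i 's/^    return np.vstack(\[rect(.05/    p=np.r_[p[:4],np.clip(p[4],.005,.02)]\n&/' fit.py; python3 fit.py; python3 -c "
import cv2,numpy as np
a=cv2.imread('pics/fit_top.png');b=cv2.imread('pics/fit_scene.png');print(a.shape,b.shape)"
```

```text
870.82 [0.5915, -0.2076, 0.0457]
871.19 [0.5915, -0.2076, 0.0479]
871.25 [0.5916, -0.2075, 0.0425]
871.31 [0.5915, -0.2076, 0.0481]
513.7 [0.5925, 0.2258, -0.1766, -0.0452, 0.0099]
514.36 [0.5934, 0.2307, -0.2834, -0.046, 0.007]
514.38 [0.5925, 0.2257, -0.1719, -0.0456, 0.0091]
514.4 [0.5924, 0.2257, -0.1743, -0.0449, 0.0106]
(330, 800, 3) (510, 690, 3)
```

View pics/fit_top.png

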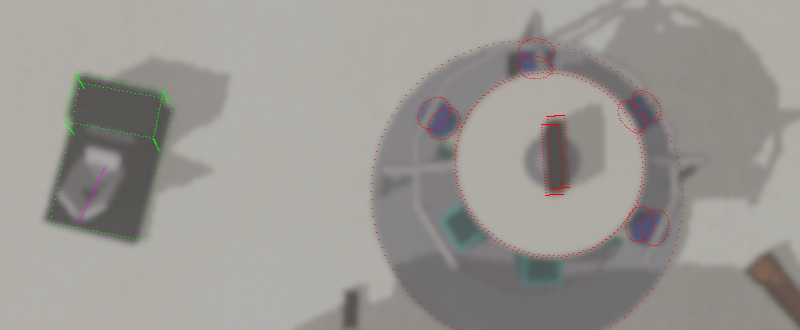

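View pics/fit_scene.png

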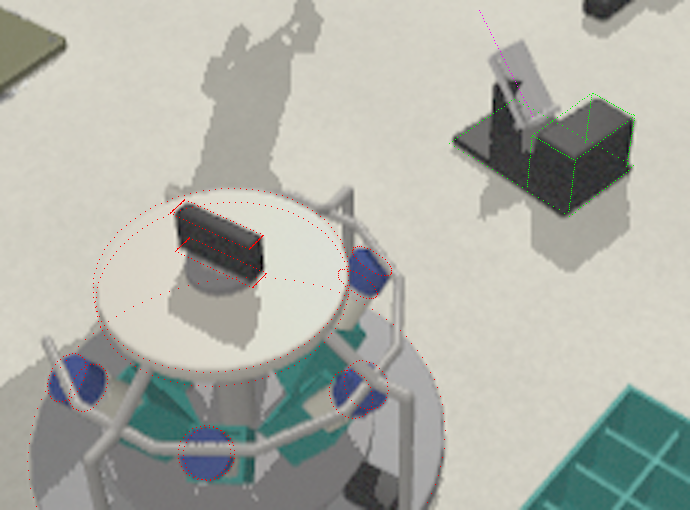

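```bash
cat > t.py <<'E'
import re
src=open("fit.py").read().split("pc=multi")[0]; exec(src)
for h in(.006,.010,.014):
    def f(p):
        X=np.vstack([rect(p[3],p[3]+.15,-.05,.05,h)]); B=rect(.05,.1,-.045,.045,.072)
        return np.r_[res("top",T(p[:3],X)),res("scene",T(p[:3],X)),res("top",T(p[:3],B)),res("scene",T(p[:3],B))]
    print(h);p=multi(f,[.5925,.225,-.2,-.047],np.array([.006,.006,.08,.006]))
a=np.radians(40)
for yaw in(-.12,-.18,-.24,-.3):
    # plate edges: lines parallel to trough z through y=+-, in scene
    q=proj("scene",T((.5925,.2258,yaw),[[.016,0,.05],[.016-.071*np.sin(a),0,.05+.071*np.cos(a)]]));d=q[1]-q[0]
    q2=proj("top",T((.5925,.2258,yaw),[[.016,0,.05],[.016-.071*np.sin(a),0,.05+.071*np.cos(a)]]));e=q2[1]-q2[0]
    print(yaw,"scene dx/dy",d[0]/d[1],"top",e[0]/e[1])
for c in P:
    r.camera(c)
    for t in("trough","reader","knob","front","cover"):
        print(c,t,[(np.round(d["xy"],1).tolist(),round(d["score"],2)) for d in r.landmark_of(c,t)[:1]])
pc,pr=np.split(np.load("poses.npy"),2)
for c in P: print(c,proj(c,T(pr,[[.016,0,.05],[0,0,0]])).round(1).tolist(),proj(c,T(pc,[[0,0,.217],[-.052,0,.05],[0,0,.188]])).round(1).tolist())
k,=[cv2.imread("pics/scene0.png")[190:250,335:415]]
K=cv2.resize(k,None,fx=8,fy=8,interpolation=cv2.INTER_CUBIC);cv2.imwrite("pics/tr.png",K)
E
python3 t.py
```

```text
0.006
188.31 [0.5936, 0.2299, -0.2508, -0.0464]
188.33 [0.5936, 0.2299, -0.2505, -0.0463]
188.35 [0.5936, 0.2299, -0.2503, -0.0462]
188.35 [0.5936, 0.23, -0.2514, -0.0463]
0.01
182.15 [0.5939, 0.2282, -0.2314, -0.0464]
182.16 [0.5939, 0.2284, -0.2335, -0.0463]
182.17 [0.5939, 0.2284, -0.2339, -0.0463]
182.18 [0.594, 0.2282, -0.2327, -0.0464]
0.014
187.49 [0.5934, 0.2286, -0.2435, -0.0443]
187.53 [0.5935, 0.2285, -0.2434, -0.0444]
187.55 [0.5936, 0.2285, -0.2426, -0.0445]
187.55 [0.5934, 0.2285, -0.2421, -0.0442]
-0.12 scene dx/dy 0.5380228608293353 top -0.39129368955556754
-0.18 scene dx/dy 0.50038026875492 top -0.47441099457699876
-0.24 scene dx/dy 0.46271526135780583 top -0.5612367330678548
-0.3 scene dx/dy 0.4250344280543112 top -0.6528867509942782
scene trough [([367.4, 228.4], 0.91)]
scene reader [([261.8, 270.5], 0.66)]
scene knob [([263.9, 271.8], 0.71)]
scene front [([248.1, 316.8], 0.78)]
scene cover [([260.4, 281.4], 0.63)]
top trough [([246.2, 228.7], 0.81)]
top reader [([249.2, 233.6], 0.73)]
top knob [([399.3, 226.7], 0.98)]
top front [([393.4, 255.2], 0.81)]
top cover [([395.7, 224.9], 0.84)]
scene [[367.1, 228.3], [361.7, 239.0]] [[262.3, 270.6], [250.1, 313.8], [263.4, 280.6]]
top [[249.5, 230.1], [250.4, 238.0]] [[399.8, 226.4], [392.7, 254.0], [398.3, 228.4]]
```

View pics/tr.png

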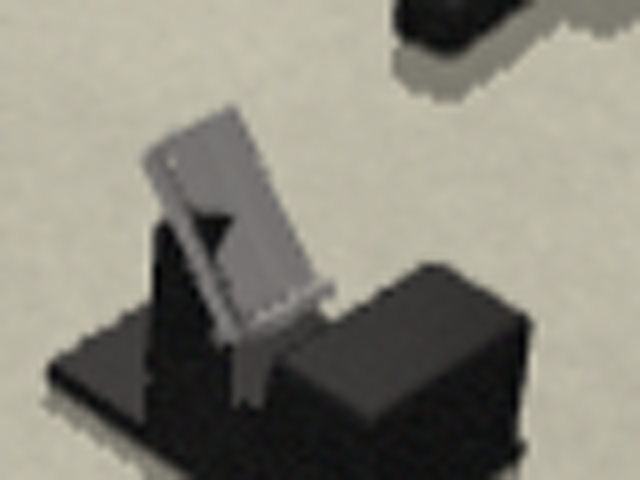

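Plate edges and base agree on a reader pose of about (0.594, 0.228, yaw -0.23), and the landmarks confirm it (scene cradle foot at about (368,229)). Next I turn the knob.

```bash
cat >> h.py <<'E'
from scipy.spatial.transform import Rotation as Ro
CAR=np.array([.5915,-.2076,.0457]); RD=np.array([.5938,.2283,-.23])
def quat(z,y):
    z=np.array(z,float);z/=np.linalg.norm(z);y=np.array(y,float);y-=z*(y@z);y/=np.linalg.norm(y)
    q=Ro.from_matrix(np.c_[np.cross(y,z),y,z]).as_quat();return np.r_[q[3],q[:3]]
def grasp(p,z):  # TCP for grasp point p, tool axis z
    return np.array(p)-.155*np.array(z)/np.linalg.norm(z)
E
cat > turn.py <<'E'
from h import *
a=CAR[2]; best=None
for s in(1,-1):
    yt=s*np.array([-np.sin(a),np.cos(a),0]); q=quat([0,0,-1],yt)
    ya=s*np.array([-np.sin(a-np.pi/3),np.cos(a-np.pi/3),0]); q2=quat([0,0,-1],ya)
    j1=r.ik([CAR[0],CAR[1],.376],q);j2=r.ik([CAR[0],CAR[1],.376],q2)
    print(s,None if j1 is None else j1.round(3),None if j2 is None else np.round(j2,3))
    if j1 is not None and best is None and abs(j1[5])<2.0 : 
        d=(j1[5]+np.pi/3); best=(q,q2)
q,q2=best
r.goto([CAR[0],CAR[1],.46],q)
r.move_l([CAR[0],CAR[1],.376],velocity=.1)
r.move_gripper(0.0,60); s=r.get_state(); print("width",s["width"],s["ft_force"],s["ft_torque"],s["clock"])
jn=np.array(s["q"]);jt=np.array(r.ik([CAR[0],CAR[1],.376],q2));print(jn.round(3),jt.round(3))
E
python3 turn.py
```

```text
1 [-0.338  0.448  0.072  1.194  0.    -0.383] [-0.338  0.448  0.072  1.194  0.     0.664]
-1 [-0.338  0.448  0.072  1.194  0.     2.758] [-0.338  0.448  0.072  1.194  0.    -2.478]
width 0.014995343322924102 [-0.95914642  7.59802934  3.87291221] [ 1.14100547  0.10280127 -0.14150884] 6.3583
[-0.336  0.447  0.072  1.196  0.005 -0.383] [-0.338  0.448  0.072  1.194  0.     0.664]
```

Run:
```python
from h import *
j=np.array(r.ik(list(r.get_state()["tool_pos"]),r.get_state()["tcp_rot"])); j0=np.array([-0.338,0.448,0.072,1.194,0,-0.383]);
jj=np.array(r.ik([CAR[0],CAR[1],.376],quat([0,0,-1],[-np.sin(CAR[2]),np.cos(CAR[2]),0])))
for k in range(1,7):
    t=jj.copy();t[5]+=k*np.pi/18; r.move_joints(t)
    s=r.get_state();print(k,s["q"][5].round(3),s["ft_force"].round(1),s["ft_torque"].round(2),round(s["clock"],2))
r.pause(.3);r.move_gripper(.06);r.pause(.3)
r.move_l([CAR[0],CAR[1],.46],velocity=.2)
# clear view: pull towards robot
for c in P: cv2.imwrite(f"pics/{c}1.png",r.camera(c)[:,:,::-1])
print(r.get_state()["clock"])
g=lambda i:np.clip(255*(i/255.)**.6,0,255).astype(np.uint8)
t=cv2.imread("pics/top1.png");s=cv2.imread("pics/scene1.png")
f=lambda i,x,y:cv2.resize(i[y:y+120,x:x+160],(400,300),interpolation=cv2.INTER_CUBIC)
cv2.imwrite("pics/c1.png",np.hstack([g(f(t,315,170)),f(s,190,245)]))
```

```text
1 -0.209 [-0.6  7.7  3.7] [1.13 0.07 0.24] 6.65
2 -0.034 [-0.7  6.8  2.5] [1.15 0.18 0.19] 6.94
3 0.141 [-0.8  8.6  2.8] [1.19 0.04 0.05] 7.23
4 0.315 [-0.7  7.7  2.6] [ 1.23  0.01 -0.13] 7.53
5 0.49 [-0.3  8.1  4.2] [ 1.3   0.01 -0.2 ] 7.82
6 0.664 [-0.7  7.4  3.1] [ 1.31  0.03 -0.18] 8.11
9.875
```

View pics/c1.png

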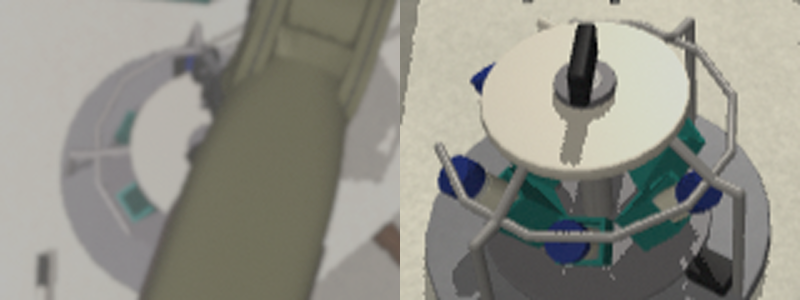

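Blue cap now sits at the front (crop pixel (482,80)) and the knob has turned 60°; the torque is back to its starting level, so it is clicked in. Next I grasp the tube coaxially.

```bash
cat > pick.py <<'E'
from h import *
a=CAR[2];f=-np.array([np.cos(a),np.sin(a),0]);t=np.array([-np.sin(a),np.cos(a),0]);A=np.radians(35)
u=np.sin(A)*f+np.cos(A)*np.array([0,0,1.]);B=np.r_[CAR[:2],0]+.052*f+[0,0,.05]
print(r.get_state()["ft_force"].round(1))
at=lambda s:B+(s+.155)*u
c=[(np.abs(j[5]),sg,j) for sg in(1,-1) for j in[r.ik(at(.20),quat(-u,sg*t))] if j is not None]
c.sort(key=lambda x:x[0]);print([(x[1],np.round(x[2],2)) for x in c]);q=quat(-u,c[0][1]*t)
r.move_gripper(.07)
r.goto(at(.26),q)
hit=r.move_l(at(.103),velocity=.12,threshold=12);s=r.get_state()
print(hit,np.linalg.norm(np.array(s["tool_pos"])-B)-.155,s["ft_force"].round(1),s["clock"])
if not hit:
    r.move_gripper(0,40);s=r.get_state();print(s["width"],s["gripper_force"],s["ft_force"].round(1),s["clock"])
for c in P: cv2.imwrite(f"pics/{c}2.png",r.camera(c)[:,:,::-1])
E
python3 pick.py
```

```text
[0.  0.4 0.3]
[(1, array([-0.72, -0.08, -0.81,  0.37,  0.41, -0.67])), (-1, array([-0.72, -0.08, -0.81,  0.37,  0.41,  2.47]))]
False 0.10332090439532901 [-0.3  0.   0.7] 12.875
0.03275645388761066 39.0932697057724 [-3.   1.8  5.6] 13.2917
```

```bash
cat > place.py <<'E'
from h import *
a=CAR[2];f=-np.array([np.cos(a),np.sin(a),0]);A=np.radians(35)
u=np.sin(A)*f+np.cos(A)*np.array([0,0,1.]);p0=np.array(r.get_state()["tool_pos"])
y=RD[2];d=np.array([np.cos(y),np.sin(y),0]);n=np.array([-np.sin(y),np.cos(y),0]);C=np.radians(40);Z=np.array([0,0,1.])
zt=-np.sin(C)*d+np.cos(C)*Z;xt=np.cos(C)*d+np.sin(C)*Z;O=np.r_[RD[:2],0]+.016*d+.05*Z
q=quat(-zt,n);tp=lambda s,x:O+(s+.1033+.155)*zt+x*xt
print(np.round(r.ik(tp(.14,.008),q),2),np.round(r.ik(tp(.0,.008),q),2))
r.move_l(p0+.15*u,velocity=.1)
s=r.get_state();print(s["width"],s["clock"])
r.goto(tp(.15,.01),q);r.pause(.2)
s=r.get_state();print(s["width"],s["ft_force"].round(2),s["clock"])
im={}
for c in P:
    im[c]=r.camera(c);cv2.imwrite(f"pics/{c}3.png",im[c][:,:,::-1])
    b=proj(c,[O+.15*zt+.01*xt,O+(.15+.115)*zt+.01*xt,O]);print(c,b.round(1).tolist())
g=lambda i:np.clip(255*(i/255.)**.6,0,255).astype(np.uint8)
cv=lambda i,x,y:cv2.resize(i[y:y+120,x:x+160,::-1],(400,300),interpolation=cv2.INTER_CUBIC)
cv2.imwrite("pics/c3.png",np.hstack([g(cv(im["top"],170,160)),cv(im["scene"],290,120)]))
E
python3 place.py
```

```text
[ 0.84  0.05 -0.64  0.49 -0.6   0.95] [ 0.66  0.26 -0.75  0.08 -0.52  0.76]
0.032836653048770335 15.05
0.032383640121406036 [ 0.31 -0.52 -0.43] 17.0
scene [[347.7, 180.2], [330.2, 142.9], [367.7, 228.1]]
top [[235.5, 252.1], [223.1, 274.4], [249.0, 229.7]]
```

View pics/c3.png

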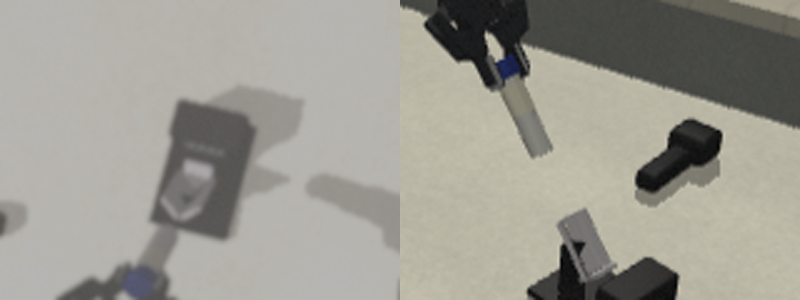

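Tube is held coaxially, its bottom at scene (346,181) against a predicted (348,180), in line with the cradle. I lower it in.

```bash
cat > low.py <<'E'
from h import *
exec([l for l in open("place.py").read().split("\n") if l.startswith("y=RD")][0]);exec([l for l in open("place.py").read().split("\n") if l.startswith("zt=")][0])
q=quat(-zt,n);tp=lambda s,x:O+(s+.1033+.155)*zt+x*xt
def sx():
    v=np.array(r.get_state()["tool_pos"])-O;return [round(float(v@w)*1000,1) for w in(zt,xt,n)],r.get_state()["ft_force"].round(1)
print(r.move_l(tp(.04,.008),velocity=.12,threshold=10),sx())
h=r.move_l(tp(.008,.006),velocity=.05,threshold=6);print(h,sx())
if not h: print(r.move_l(tp(-.005,.004),velocity=.03,threshold=5),sx())
print(r.get_state()["clock"])
im={c:r.camera(c) for c in P}
g=lambda i:np.clip(255*(i/255.)**.6,0,255).astype(np.uint8)
cv=lambda i,x,y:cv2.resize(i[y:y+90,x:x+120,::-1],(400,300),interpolation=cv2.INTER_CUBIC)
cv2.imwrite("pics/c4.png",np.hstack([g(cv(im["top"],190,190)),cv(im["scene"],310,160)]))
for c in P: print(c,proj(c,[O,O+.115*zt]).round(1).tolist())
E
python3 low.py
```

```text
False ([298.6, 8.2, 0.1], array([ 1.6,  0.3, -0.5]))
False ([266.2, 6.6, 0.6], array([5.1, 2.5, 0. ]))
True ([263.7, 6.5, 0.9], array([ 2.1,  0.1, -0.7]))
19.2083
scene [[367.7, 228.1], [350.9, 192.2]]
top [[249.0, 229.7], [238.5, 248.8]]
```

View pics/c4.png

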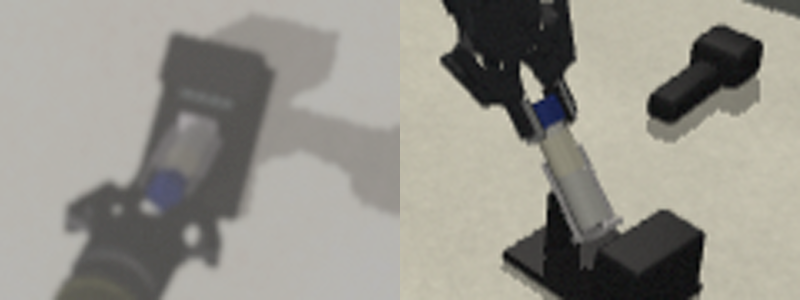

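The tube lies in the groove, touching the plates, with about 5 mm left to the foot. I go on gently, then release.

```bash
cat > rel.py <<'E'
exec(open("low.py").read().split("print(r.move_l(tp(.04")[0])
print(r.move_l(tp(-.006,.0075),velocity=.02,threshold=10),sx())
r.move_gripper(.06);r.pause(.4);print(sx())
p=np.array(r.get_state()["tool_pos"]);r.move_l(p+.12*zt,velocity=.12);r.move_l(p+.12*zt+[-.05,0,.12],velocity=.2)
r.pause(.3);print(r.get_state()["clock"])
im={c:r.camera(c) for c in P}
g=lambda i:np.clip(255*(i/255.)**.6,0,255).astype(np.uint8)
def cv(i,x,y,w,h): return cv2.resize(i[y:y+h,x:x+w,::-1],(400,300),interpolation=cv2.INTER_CUBIC)
cv2.imwrite("pics/c5.png",np.vstack([np.hstack([g(cv(im["top"],190,190,120,90)),cv(im["scene"],310,160,120,90)]),np.hstack([g(cv(im["top"],315,170,160,120)),cv(im["scene"],190,245,160,120)])]))
for c in P: print(c,proj(c,[O,O+.115*zt]).round(1).tolist(),[d["xy"] for d in r.landmark_of(c,"tube")])
E
python3 rel.py
```

```text
True ([258.1, 6.9, 0.7], array([-2.6,  0.5,  3.3]))
([257.8, 6.5, 0.4], array([-0. ,  0.6, -0.8]))
22.7417
scene [[367.7, 228.1], [350.9, 192.2]] [[289.3, 330.8], [368.3, 227.3], [114.8, 400.0], [262.6, 337.4], [367.9, 228.7]]
top [[249.0, 229.7], [238.5, 248.8]] [[493.8, 292.6], [247.0, 228.9]]
```

View pics/c5.png

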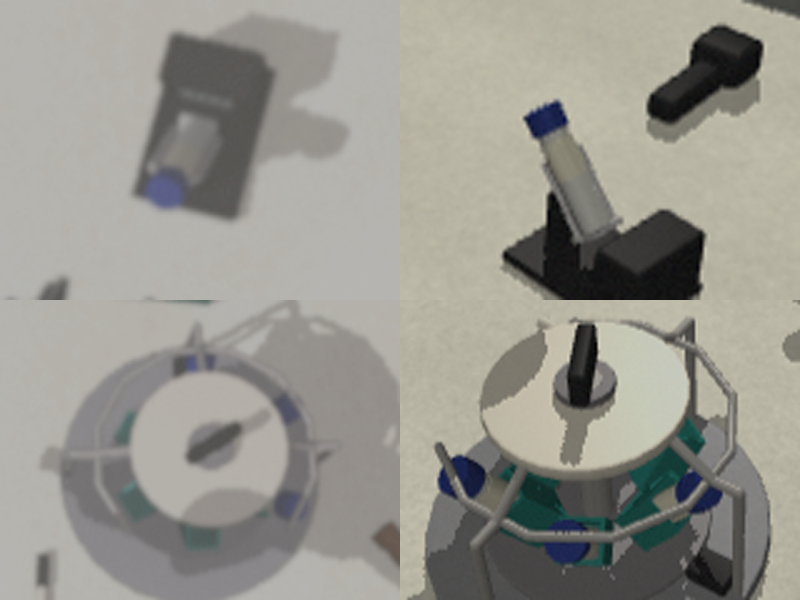

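The tube lies in the cradle, cap at scene crop (546,117), with its bottom landmark at scene (368,227) matching the foot at (368,228). The knob stands 60° on, the front sleeve is empty, and the other three tubes are seated.

```bash
python3 -c "
from plant import r
print(r.finish_job())"
```

```text
the job is handed in; nothing more can be done
None
```

I turned the carousel one station clockwise, laid the tube cap up against the foot of the reader cradle, and handed the job in at about 23 s; no verdict came back.

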